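# Load the next slide carrier from the magazine onto the microscope stage

## Task

Slide the bottom slide carrier, the one that pokes out, straight out of the magazine so that the others drop down one place and stay in it. Set the carrier down gently and flat on the stage's bed between the stops and let go of it; then swing the red retaining arm fully over it, to its stop. Do not disturb the other things on the bench.

Things in the scene. Friction and masses are not known exactly. Their poses are not given: they have to be found in the camera images.
- carrier: the bottom blue slide carrier, a flat plate 120 (its x) x 46 (its y) x 10 thick with a white field, glass window and yellow mark on top, about 110 g; origin: centre of the underside, z up. It lies level in the magazine's exit slot and pokes out of it by 40 to 46 mm; its own -x end is the one that pokes out. Its x axis is parallel to the magazine's at the start
- stacked1: next carrier up, lying on the bottom one: same blue slide carrier, a flat plate 120 (its x) x 46 (its y) x 10 thick with a white field, glass window and yellow mark on top, about 110 g; origin: centre of the underside, z up
- stacked2: third carrier up, same size; origin: centre of the underside
- stacked3: top carrier, same size; origin: centre of the underside
- magazine: fixed aluminium magazine, 132 (x) x 60 (y) x 66 high, open on top. Origin: centre of underside, on the table. Exit face: its -x face, 66 mm from the origin. Carriers lie along x on a deck 20 mm high (cavity 124 x 50). The exit slot, from the deck to 34 mm up, passes only the bottom carrier, along -x; the gate above holds back the others. Before it is bare table. A 6 mm high foot reaches to x = +96
- seat (a point): centre of the top of the carrier bed, 50 mm above the table; x along the bed (carrier lies along it, either way round), z up. Bed: black, 108 x 28, 20 mm above the stage's top plate; the carrier overhangs it 9 mm on each long side, room for fingers. Stops rise 7 mm above the bed: one at each end (inner faces x = +-63, 30 wide) and one mid each long side (inner faces y = +-26, from x = -8 to +8)
- stage: fixed grey microscope scanning stage that carries the bed and the red arm; origin on the table, 50 mm straight below point seat, same axes; its top plate is 30 mm high, from x = -92 to +108 and y = -80 to +80; a motor sticks out at -y to y = -132
- clamp (a joint): red retaining arm on an upright pivot, rad: 0 = parked, pointing to the stage's +y; grows counter-clockwise from above; 1.57 (its stop) = pointing to the stage's -x, over the carrier's end. Stays where left; light friction (about 1 N at the knob). 48 mm long, 14 wide, underside 62.5 mm above the table, 2.5 mm over a seated carrier
- clamp_pivot (a point): on the pivot axis of the red arm, at the arm's underside, 80 mm from the seat's centre along the stage's +x
- clamp_knob (a point): centre of the top of the red upright round knob on the arm, 14 dia, standing 30 mm above the arm's top (its top is 98.5 mm above the table), 36 mm from the pivot axis
- dish: bystander, to be left alone: closed clear petri dish, 58 dia x 14 high mm; origin: centre of its underside
- objective: bystander, to be left alone: microscope objective standing up, 32 dia x 48 high mm; origin: centre of its underside
- bottle: bystander, to be left alone: amber bottle, 56 dia x 120 high mm; origin: centre of its underside
- tip_box: bystander, to be left alone: green pipette-tip box with clear lid, 122 x 82 x 72 high mm; origin: centre of its underside
- marker: bystander, to be left alone: white and blue marker pen lying down, 140 long, 14 dia mm; origin: centre of its underside
- beaker: bystander, to be left alone: glass beaker, 68 dia x 85 high mm; origin: centre of its underside
Not all that is in view belongs to the job. What is shaped like the carrier but brown or grey is not meant.

How it is judged (in metres and radians):
On the way, in this order (a step that is already met when the one before it is completed fails the run):
1. the bottom carrier is out of the magazine and the other three have dropped one place, level, still inside (x of carrier in the frame of magazine below -0.124 m and z of stacked1 in the frame of magazine between 0.017 and 0.023 m and x of stacked1 in the frame of magazine between -0.008 and 0.008 m and angle between each of stacked1, stacked2, stacked3's own z axis and vertical below 0.06 rad and z of stacked2 in the frame of magazine between 0.027 and 0.033 m and x of stacked2 in the frame of magazine between -0.008 and 0.008 m and z of stacked3 in the frame of magazine between 0.037 and 0.043 m and x of stacked3 in the frame of magazine between -0.008 and 0.008 m), for 0.2 s.
2. the carrier lies flat on the bed between its stops (centre within 5 mm along and across, height within 2 mm, tilt under 0.05 rad, lengthwise within 0.12 rad) and is let go (x of carrier in the frame of seat between -0.005 and 0.005 m and y of carrier in the frame of seat between -0.005 and 0.005 m and z of carrier in the frame of seat between -0.002 and 0.002 m and angle between carrier's own z axis and vertical below 0.05 rad and angle between the x axis of carrier and the x axis of seat, either way round below 0.12 rad and contact force between the fingers and carrier below 0.1 N and linear speed of carrier below 0.02 m/s), for 0.2 s.
3. the red arm is swung over it (joint above 1.4 rad) (value of joint clamp above 1.4 rad), for 0.2 s.
At the end, for the whole second after the job is handed in: Carrier flat between the bed's stops (5 mm in x and y, 2 mm in height, tilt 0.05, turn 0.12 rad), released, still; red arm at 1.4 rad or more; the other three at rest in the magazine, one place lower (undersides at 20, 30, 40 mm, within 3; within 8 mm along; tilt under 0.06) (x of carrier in the frame of seat between -0.005 and 0.005 m and y of carrier in the frame of seat between -0.005 and 0.005 m and z of carrier in the frame of seat between -0.002 and 0.002 m and angle between carrier's own z axis and vertical below 0.05 rad and angle between the x axis of carrier and the x axis of seat, either way round below 0.12 rad and contact force between the fingers and carrier below 0.1 N and value of joint clamp above 1.4 rad and linear speed of each of carrier, stacked1, stacked2, stacked3 below 0.01 m/s and z of stacked1 in the frame of magazine between 0.017 and 0.023 m and x of stacked1 in the frame of magazine between -0.008 and 0.008 m and angle between each of stacked1, stacked2, stacked3's own z axis and vertical below 0.06 rad and z of stacked2 in the frame of magazine between 0.027 and 0.033 m and x of stacked2 in the frame of magazine between -0.008 and 0.008 m and z of stacked3 in the frame of magazine between 0.037 and 0.043 m and x of stacked3 in the frame of magazine between -0.008 and 0.008 m); the robot touches nothing.
It fails at once if another carrier is pulled or lifted out of its place in the magazine (over 25 mm) (distance of any of stacked1, stacked2, stacked3 from where it was at the start of the episode above 0.025 m).
It fails at once if the carrier is dropped or slammed onto the bed (faster than 0.3 m/s within 20 mm of it) (horizontal distance between carrier and seat below 0.03 m and z of carrier in the frame of seat below 0.02 m and linear speed of carrier above 0.3 m/s).
It fails at once if a bystander is moved by more than 20 mm (distance of any of dish, objective, bottle, tip_box, marker, beaker from where it was at the start of the episode above 0.02 m).
It also fails if it takes over 58 s, if anything falls off the work surface, if the arm or the gripper's body presses on something with over 40 N, if the wrist force passes 120 N, or if a joint passes its speed limit or range.

## Robot

A 6-joint arm with a two-finger parallel gripper is mounted at the origin on the work surface. World frame = base frame: x ahead of the robot, y to its left, z up, the work surface at z = 0. Lengths are in mm, angles in rad, forces in N, time in s.
With the tool pointing down it reaches from about 275 to 1000 mm from the base axis. Payload 8.4 kg.
Tool frame: the origin (TCP) lies at the very end of the fingers, on their centre line; the grasp point (between the pads) lies 19 mm behind it; z points along the fingers, y is the direction in which the jaws open and shut (so a half turn about z gives the same grasp; the last joint's range is limited). The gripper opens to 85 mm and grips with 20 to 120 N. Pads are 22 mm wide; open, the fingers measure 114 mm over their backs; the gripper's body (76 mm by 85 mm) begins 54 mm behind the grasp point. The pads swing forward as they close: fully open they stand 13 mm farther back than shut.
Start: joints at [-1.294, 0.353, 1.633, -0, 1.155, -0.002], TCP at [172, -600.869, 231.281] pointing down, gripper open.
Joint ranges: [-2.63, 2.63], [-0.92, 2.1], [0.06, 2.66], [-1.3, 4.44], [0, 2.69], [-3.02, 3.02]. Speed limits (rad/s): [2.22, 2.22, 2.79, 3.14, 3.14, 3.14].

## Interface

Orientations are given as [roll, pitch, yaw] about the fixed x, y, z axes, in that order (R = Rz(yaw) Ry(pitch) Rx(roll)).
In Python, from rig import r gives the robot as it stands.
- The arm moves only by the tool jog_arm, never from a script. Its argument "increments" is text: rows parted by semicolons, each of 7 numbers parted by spaces: the shift along the tool's x, y, z in cm, then the turn, a rotation vector about the tool's x, y, z in rad, then the opening, from -1 (shut) to 1 (fully open). A call has exactly 8 rows; each row shifts and turns the commanded pose from where the row before left it, along the tool's axes as they then stand; what a row does not reach is not made up. A row lasts 1/10 s, in which the tool goes at most 50 mm and 8.59 degrees, less where a joint would pass 70% of its speed; a pose out of reach is approached as far as the arm can. A call with a gripper value outside its range is refused whole. The fingers move at their own pace and stop on an object; "squeeze" is the grip in N (left out, the last holds). Time passes only in rows, so rows that do not move let the fingers close, or fill a call up. It gives the time, the measured TCP pose, the force and the opening at its end, in the units of the state.
- r.sense(): the state, without advancing time (a new reading comes with each control period).
- r.grab_frame(name): name is "side" or "top"; returns the picture (384x512x3 uint8, red, green, blue); there is no depth.
- r.camera_info(name): a dict with "K" (3x3 intrinsics, pixels), "dist_coeffs" ([k1, k2, p1, p2, k3] as OpenCV has them; the pictures are not rectified), "rvec" (rotation vector, rad) and "tvec" (3), from world to camera coordinates, as OpenCV has them. Camera axes: x right, y down, z forward; pixel columns grow to the right and rows downward; lengths in mm; the calibration is good to about 2 mm. A picture is of the moment at which its call begins. camera_info takes no time and is no camera call.
- r.sign_off(): hands the job in, once; it reports no verdict.
The state is a dict: "clock": time; "qpos": joint angles; "qvel": joint speeds; "joint_efforts": joint torques, N m; "eef_pos": TCP position; "tcp_rot": TCP orientation; "contact_force": force on the tool from outside, world axes, zero at the start; "wrist_torque": the same for the moment, N m; "opening": opening from 0.0 (shut) to 1.0 (fully open).
Only numpy, scipy, OpenCV 4.12 (cv2) and the standard library are available. Lean on these libraries where they do the work, as an engineer would, in place of code of your own. Each camera call takes 0.05 s, during which the arm holds its last target.

## Working session

There is one attempt and no reset: what is moved stays moved. The work goes in short steps, Python scripts to look and compute and a tool call to move; the robot and the scene stay as the last step left them, time stands still between calls to the robot, and variables do not carry over. Pictures are saved under pics/ and viewed, and the job is handed in when it is done.

Besides the shell and the picture viewer there is one more tool, called after ">>>" in YAML: its name, and indented under it one key for each argument. jog_arm: Moves the arm, as the interface text tells. Its arguments: {"type":"object","properties":{"increments":{"type":"string"},"squeeze":{"type":"number"}},"required":["increments"]}

```bash
ls; mkdir -p pics
python3 - <<'E'
from rig import r
import cv2
for n in("side","top"):
    cv2.imwrite(f"pics/{n}0.png",r.grab_frame(n)[:,:,::-1]); print(n,r.camera_info(n))
print(r.sense())
E
```

```text
pics
side {'K': array([[348.02795251,   0.        , 252.465478  ],
       [  0.        , 348.02795251, 193.0875517 ],
       [  0.        ,   0.        ,   1.        ]]), 'dist_coeffs': array([0.03316196, 0.        , 0.        , 0.        , 0.        ]), 'rvec': array([ 2.11600303, -0.55360338,  0.26464265]), 'tvec': array([-529.29657382,  223.34858742,  770.28881445])}
top {'K': array([[426.04189591,   0.        , 254.1303603 ],
       [  0.        , 426.04189591, 194.31252468],
       [  0.        ,   0.        ,   1.        ]]), 'dist_coeffs': array([-0.06462863,  0.        ,  0.        ,  0.        ,  0.        ]), 'rvec': array([ 2.14355491, -2.10632261,  0.19124831]), 'tvec': array([ -40.59640245,  618.11231277, 1146.85793196])}
{'clock': 0.1, 'qpos': array([-1.29441695e+00,  3.53586116e-01,  1.63409078e+00, -3.02096255e-05,
        1.15517859e+00, -2.43570010e-03]), 'qvel': array([ 0.00051455, -0.00149997, -0.0019307 ,  0.00038767,  0.00186246,
       -0.00157255]), 'joint_efforts': array([-6.62318439e-05, -6.06351900e+01, -3.42819250e+01,  8.91076354e-06,
        3.86865082e-03, -1.14495830e-05]), 'eef_pos': array([ 171.86005013, -600.45021236,  230.61896142]), 'tcp_rot': array([-3.14032976e+00,  2.45464024e-05,  2.78827303e-01]), 'contact_force': array([ 0.12361402,  0.08919467, -0.17722284]), 'wrist_torque': array([-0.02765692, -0.02032094, -0.03909381]), 'opening': 1.0006534420418796}
```

View pics/side0.png

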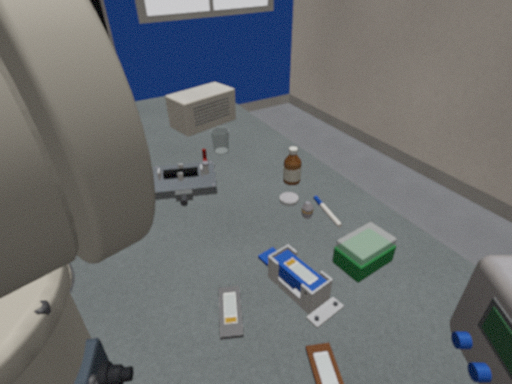

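View pics/top0.png

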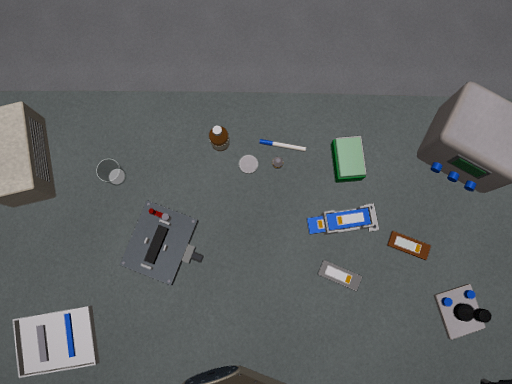

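The top view shows the magazine near (345,220) with the carrier poking out at left (317,225), and the stage near (160,245) with the red arm at (158,213). I'll zoom in on both.

```bash
cat > h.py <<'E'
import numpy as np, cv2
from rig import r
def cam(n):
    c=r.camera_info(n); return c["K"],c["dist_coeffs"],c["rvec"],c["tvec"]
def ray(n,uv):
    K,d,rv,t=cam(n); p=cv2.undistortPoints(np.array(uv,float).reshape(-1,1,2),K,d).reshape(-1,2)
    R=cv2.Rodrigues(rv)[0]; D=np.c_[p,np.ones(len(p))]@R; return -R.T@t,D
def onz(n,uv,z):
    C,D=ray(n,uv); return C+D*((z-C[2])/D[:,2])[:,None]
def proj(n,P):
    K,d,rv,t=cam(n); return cv2.projectPoints(np.array(P,float).reshape(-1,1,3),rv,t,K,d)[0].reshape(-1,2)
def crop(n,x0,y0,w,h,s,out,img=None):
    im=cv2.imread(img); c=cv2.resize(im[y0:y0+h,x0:x0+w],None,fx=s,fy=s,interpolation=cv2.INTER_CUBIC); cv2.imwrite(out,c)
E
python3 - <<'E'
from h import *
crop("top",295,190,95,60,8,"pics/t_mag.png","pics/top0.png")
crop("top",115,195,100,75,8,"pics/t_st.png","pics/top0.png")
crop("side",250,230,100,100,6,"pics/s_mag.png","pics/side0.png")
crop("side",145,140,90,70,8,"pics/s_st.png","pics/side0.png")
for n in("top","side"): print(n,ray(n,[[256,192]])[0])
print(onz("top",[[317,225],[350,220],[160,245],[158,213]],25))
E
```

```text
top [ 401.05973167  -34.58095662 1239.73757879]
side [ 230.57757165 -704.70277406  611.23832988]
[[ 538.23696988 -211.34749967   25.        ]
 [ 554.18401963 -306.70830005   25.        ]
 [ 473.01503942  235.914161     25.        ]
 [ 564.82581556  246.8169263    25.        ]]
```

View pics/t_mag.png

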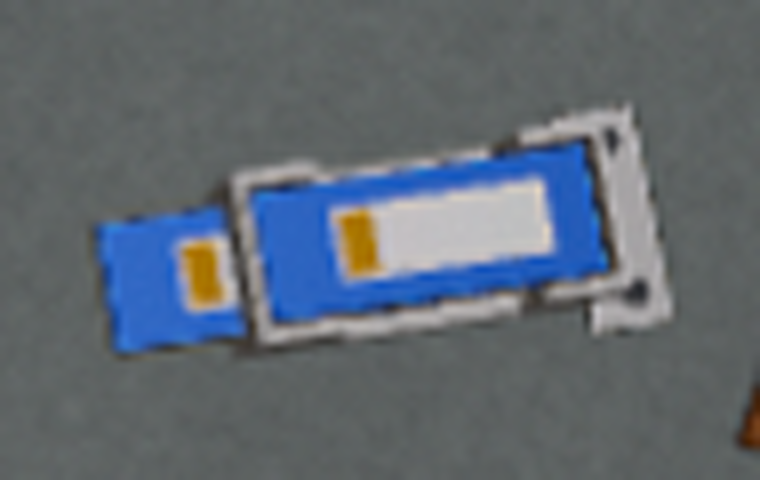

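View pics/t_st.png

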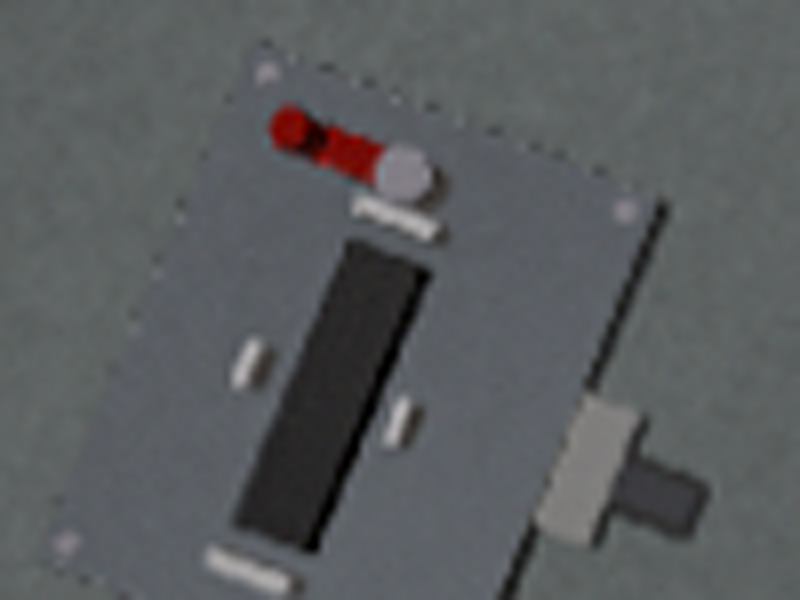

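View pics/s_mag.png

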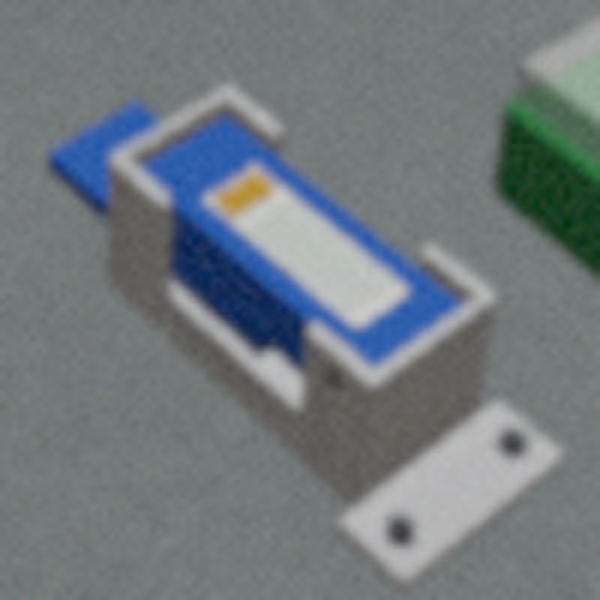

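View pics/s_st.png

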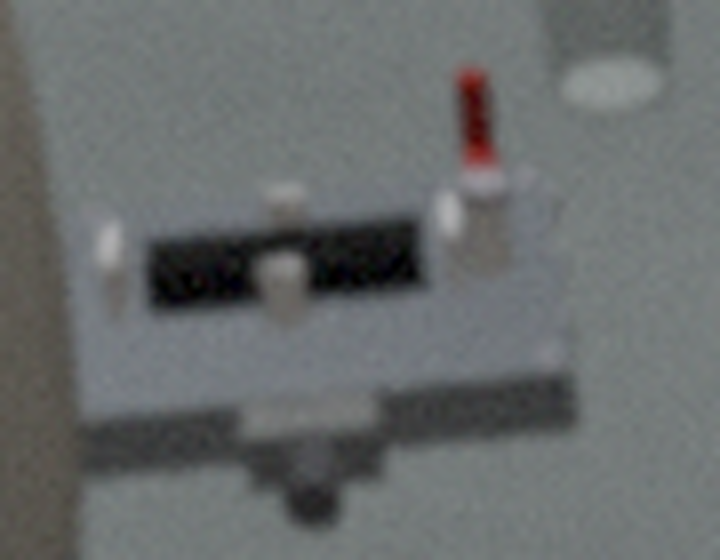

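```bash
cat > meas.py <<'E'
from h import *
def rect(P):
    # warp points to plane -> minAreaRect; returns centre, long axis yaw, dims
    (c,s,a)=cv2.minAreaRect(P[:,:2].astype(np.float32)); b=cv2.boxPoints((c,s,a))
    e=[b[1]-b[0],b[2]-b[1]]; i=int(np.linalg.norm(e[1])>np.linalg.norm(e[0])); L=e[i]
    return np.round(c,1),np.round(sorted(s),1),round(float(np.arctan2(L[1],L[0])),4),np.round(b,1)
def blobs(n,mask,roi,z,mina,s=6):
    x,y,w,h=roi
    cs,_=cv2.findContours(mask,cv2.RETR_EXTERNAL,cv2.CHAIN_APPROX_NONE)
    for c in cs:
        if cv2.contourArea(c)<mina: continue
        uv=(c.reshape(-1,2)+.5)/s-.5+[x,y]
        yield uv
def up(im,roi,s=6):
    x,y,w,h=roi; return cv2.resize(im[y:y+h,x:x+w],None,fx=s,fy=s,interpolation=cv2.INTER_LINEAR)
E
python3 - <<'E'
from meas import *
im=cv2.imread("pics/top0.png")
roi=(295,190,95,60); u=cv2.cvtColor(up(im,roi),cv2.COLOR_BGR2HSV)
m=cv2.inRange(u,(100,130,90),(125,255,255))
for uv in blobs("top",m,roi,0,1500):
    print(uv.mean(0)); 
    for z in(30,60): print(z,rect(onz("top",uv,z)))
roi=(115,195,100,80); u=up(im,roi); 
m=cv2.inRange(cv2.cvtColor(u,cv2.COLOR_BGR2GRAY),0,58); h=cv2.cvtColor(u,cv2.COLOR_BGR2HSV)
for uv in blobs("top",m,roi,0,1500):
    print("black",uv.mean(0),rect(onz("top",uv,50)))
m=cv2.inRange(h,(0,150,80),(10,255,255))|cv2.inRange(h,(170,150,80),(180,255,255))
for uv in blobs("top",m,roi,0,100):
    print("red",uv.mean(0),rect(onz("top",uv,66)))
g=cv2.inRange(u,(150,150,150),(255,255,255))
for uv in blobs("top",g,roi,0,100):
    print("white",np.round(uv.mean(0),1),rect(onz("top",uv,57))[:3])
E
```

```text
[315.46980122 224.57874618]
30 (array([ 539.1, -206.9]), array([47.1, 47.5]), -1.4034, array([[ 511.9, -187.3],
       [ 519.8, -234.2],
       [ 566.3, -226.4],
       [ 558.4, -179.5]], dtype=float32))
60 (array([ 535.7, -202.6]), array([46. , 46.4]), -1.4034, array([[ 509.2, -183.5],
       [ 516.9, -229.3],
       [ 562.2, -221.6],
       [ 554.5, -175.9]], dtype=float32))
[348.20741557 218.66678904]
30 (array([ 557.3, -300.8]), array([ 49.2, 123.3]), -1.4077, array([[ 523. , -244. ],
       [ 543.1, -365.7],
       [ 591.6, -357.7],
       [ 571.6, -236. ]], dtype=float32))
60 (array([ 553.5, -294.2]), array([ 48. , 120.3]), -1.4077, array([[ 520. , -238.8],
       [ 539.5, -357.5],
       [ 586.9, -349.7],
       [ 567.4, -231. ]], dtype=float32))
black [195.11564626 256.06292517] (array([441.1, 126.3]), array([31.3, 44.4]), -0.3537, array([[414.8, 119.3],
       [456.5, 103.9],
       [467.3, 133.2],
       [425.6, 148.6]], dtype=float32))
black [156.14797794 244.15839461] (array([474. , 241.1]), array([ 33.1, 107.1]), -0.3418, array([[418. , 243.5],
       [518.9, 207.6],
   
[... 238 characters left out ...]
, dtype=float32))
red [158.02690289 213.65419948] (array([557.5, 237.1]), array([13.2, 21.2]), 1.2216, array([[547.7, 229.4],
       [560.1, 224.9],
       [567.3, 244.8],
       [554.9, 249.3]], dtype=float32))
red [150.61382114 210.50813008] (array([566. , 258.6]), array([12.2, 13.7]), -0.2635, array([[557.7, 254.5],
       [571. , 250.9],
       [574.2, 262.7],
       [560.9, 266.2]], dtype=float32))
white [145.5 266. ] (array([412.6, 266.3]), array([ 4.3, 27.3]), 1.2394)
white [164.2 247.1] (array([465.9, 217. ]), array([ 3.7, 13.3]), -0.2934)
white [145.2 239.9] (array([484.4, 271. ]), array([ 3.3, 13.5]), -0.3392)
white [164.  221.5] (array([536.8, 221.4]), array([ 4.4, 27.1]), 1.2194)
```

Run:
```python
from meas import *
print(proj("side",[[512.3,-187.3,30],[558,-179.8,30]]), "seen ~(258.0,255.4),(272.1,246.8)")
im=cv2.imread("pics/side0.png")
# seat model check: black bed + stops
c=np.array([475,244]);a=-0.347;ex=np.array([np.cos(a),np.sin(a)]);ey=np.array([-ex[1],ex[0]])
P=lambda x,y,z:[*(c+x*ex+y*ey),z]
pts=[P(-54,-14,50),P(54,-14,50),P(54,14,50),P(-54,14,50),P(-66,0,57),P(66,0,57),P(0,28,57),P(0,-28,57),P(80,36,98.5),P(80,0,62.5)]
for n,f,roi in(("side","pics/side0.png",(145,140,90,70)),("top","pics/top0.png",(115,195,100,75))):
    o=up(cv2.imread(f),roi,8)
    for q in proj(n,pts): cv2.circle(o,tuple(int(v) for v in (q-roi[:2]+.5)*8),3,(0,255,0),-1)
    cv2.imwrite(f"pics/chk_{n}.png",o)
```

```text
[[256.42820678 254.42150356]
 [271.46868192 245.73846767]] seen ~(258.0,255.4),(272.1,246.8)
```

View pics/chk_side.png

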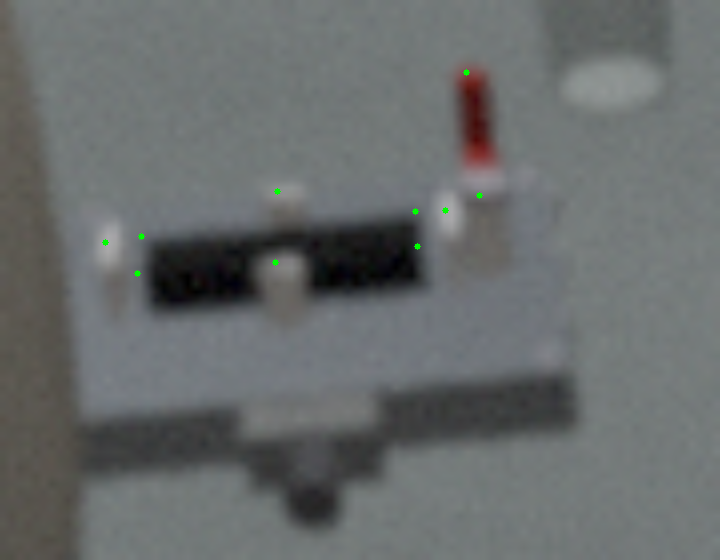

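View pics/chk_top.png

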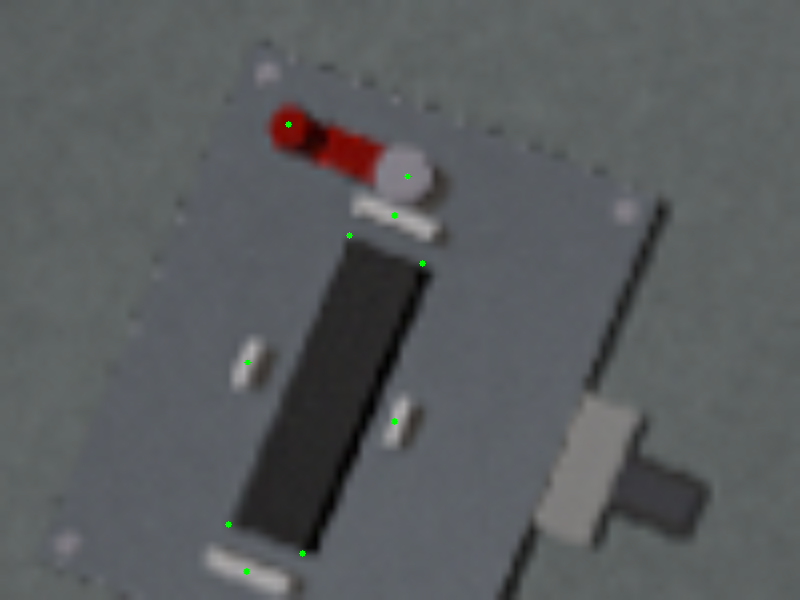

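```bash
cat > plan.py <<'E'
from h import *
from scipy.spatial.transform import Rotation as Ro, Slerp
def rows(segs,start=None,grip=1,dz=0):
    """segs: list of (x,y,z,yaw,nrows,grip)"""
    s=r.sense(); p=np.array(s["eef_pos"]); R=Ro.from_euler("xyz",s["tcp_rot"])
    if start is not None: p=np.array(start[:3],float); R=Ro.from_euler("xyz",[np.pi,0,start[3]])
    print("now",np.round(s["clock"],2),np.round(p,1),np.round(s["tcp_rot"],3),"F",np.round(s["contact_force"],1),"open",round(s["opening"],3))
    out=[]
    for x,y,z,yaw,n,g in segs:
        T=np.array([x,y,z],float); RT=Ro.from_euler("xyz",[np.pi,0,yaw])
        S=Slerp([0,1],Ro.concatenate([R,RT])); p0=p.copy()
        for i in range(1,n+1):
            pn=p0+(T-p0)*i/n; Rn=S(i/n)
            d=R.inv().apply(pn-p)/10; w=(R.inv()*Rn).as_rotvec()
            d=np.round(d,2); w=np.round(w,3)
            out.append(" ".join("%g"%(v+0) for v in [*d,*w,g]))
            p=p+R.apply(d*10); R=R*Ro.from_rotvec(w)
    for i in range(0,len(out),8): print("; ".join(out[i:i+8]))
    print(len(out)%8)
E
python3 - <<'E'
from plan import *
rows([(539.1,-207.1,190,1.736,14,1),(539.1,-207.1,110,1.736,2,1)])
E
```

```text
now 0.1 [ 171.9 -600.5  230.6] [-3.14   0.     0.279] F [ 0.1  0.1 -0.2] open 1.001
3.3 -1.98 0.29 0 0 -0.104 1; 3.48 -1.63 0.3 0 0 -0.104 1; 3.63 -1.25 0.29 0 0 -0.104 1; 3.74 -0.87 0.29 0 0 -0.104 1; 3.82 -0.48 0.29 0 0 -0.104 1; 3.84 -0.08 0.3 0 0 -0.105 1; 3.83 0.32 0.29 0 -0.001 -0.104 1; 3.78 0.72 0.29 0 0 -0.104 1
3.68 1.11 0.29 -0.001 0 -0.104 1; 3.54 1.48 0.29 0 0 -0.104 1; 3.38 1.84 0.29 0 0 -0.104 1; 3.16 2.19 0.29 0 0 -0.104 1; 2.92 2.5 0.29 0 0 -0.104 1; 2.64 2.79 0.29 0 0 -0.104 1; 0 0 4 0 0 0 1; 0 0 4 0 0 0 1
0
```

>>> jog_arm:
  increments: "3.3 -1.98 0.29 0 0 -0.104 1; 3.48 -1.63 0.3 0 0 -0.104 1; 3.63 -1.25 0.29 0 0 -0.104 1; 3.74 -0.87 0.29 0 0 -0.104 1; 3.82 -0.48 0.29 0 0 -0.104 1; 3.84 -0.08 0.3 0 0 -0.105 1; 3.83 0.32 0.29 0 -0.001 -0.104 1; 3.78 0.72 0.29 0 0 -0.104 1"
  squeeze: 90

```text
clock: 0.9
eef_pos: [382.6, -374.7, 207.6]
tcp_rot: [-3.141, 0.001, 1.116]
contact_force: [-0.5, -0.2, 0.3]
opening: 0.998
```

>>> jog_arm:
  increments: "3.68 1.11 0.29 -0.001 0 -0.104 1; 3.54 1.48 0.29 0 0 -0.104 1; 3.38 1.84 0.29 0 0 -0.104 1; 3.16 2.19 0.29 0 0 -0.104 1; 2.92 2.5 0.29 0 0 -0.104 1; 2.64 2.79 0.29 0 0 -0.104 1; 0 0 4 0 0 0 1; 0 0 4 0 0 0 1"

```text
clock: 1.7
eef_pos: [540.9, -206.8, 110.0]
tcp_rot: [3.139, 0.003, 1.738]
contact_force: [-0.0, -0.0, -0.4]
opening: 0.999
```

Run:
```python
from plan import *
rows([(539.1,-207.1,80,1.736,2,1),(539.1,-207.1,8,1.736,4,1),(539.1,-207.1,8,1.736,2,1)])
for n in("side","top"): cv2.imwrite(f"pics/{n}1.png",r.grab_frame(n)[:,:,::-1])
crop("side",200,180,140,110,5,"pics/s1c.png","pics/side1.png")
crop("top",280,170,120,90,6,"pics/t1c.png","pics/top1.png")
```

```text
now 1.7 [ 540.9 -206.8  110. ] [3.139e+00 3.000e-03 1.738e+00] F [-0.  -0.  -0.4] open 0.999
0.01 -0.1 1.5 0.001 0.001 0.001 1; 0 -0.09 1.5 0.002 0.002 0.001 1; 0 0 1.8 0 0 0 1; 0 0 1.8 0 0 0 1; 0 0 1.8 0 0 0 1; 0 0 1.8 0 0 0 1; 0 0 0 0 0 0 1; 0 0 0 0 0 0 1
0
```

View pics/s1c.png

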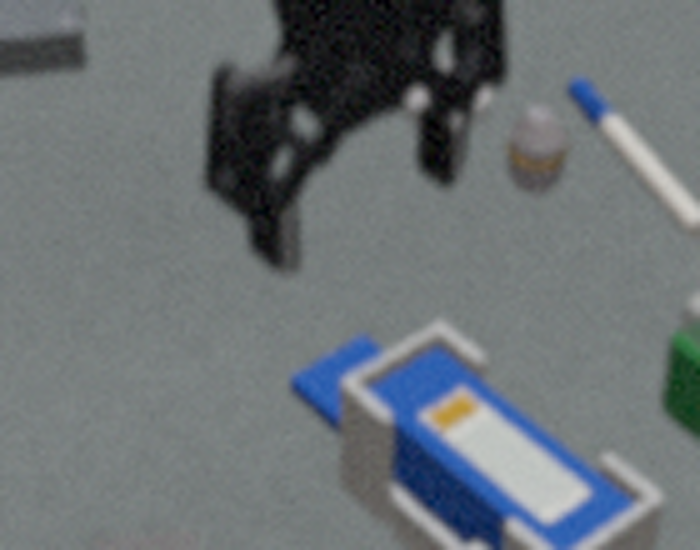

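View pics/t1c.png

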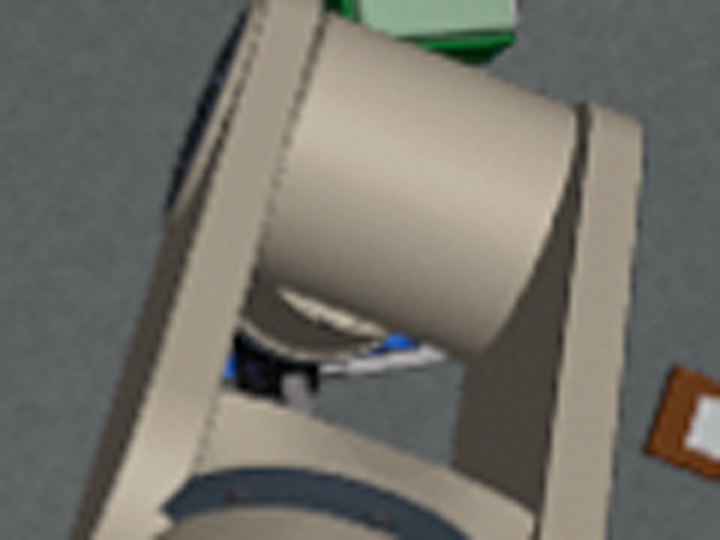

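>>> jog_arm:
  increments: "0.01 -0.1 1.5 0.001 0.001 0.001 1; 0 -0.09 1.5 0.002 0.002 0.001 1; 0 0 1.8 0 0 0 1; 0 0 1.8 0 0 0 1; 0 0 1.8 0 0 0 1; 0 0 1.8 0 0 0 1; 0 0 0 0 0 0 1; 0 0 0 0 0 0 1"

```text
clock: 2.6
eef_pos: [537.5, -208.3, 8.8]
tcp_rot: [-3.139, -0.002, 1.733]
contact_force: [-0.1, -0.2, 0.4]
opening: 0.997
```

Run:
```python
from plan import *
rows([(539.1,-207.1,8,1.736,1,-1),(539.1,-207.1,8,1.736,7,-1)])
for n in("side",): cv2.imwrite(f"pics/{n}2.png",r.grab_frame(n)[:,:,::-1])
crop("side",200,180,140,110,5,"pics/s2c.png","pics/side2.png")
```

```text
now 2.6 [ 537.5 -208.3    8.8] [-3.139e+00 -2.000e-03  1.733e+00] F [-0.1 -0.2  0.4] open 0.997
0.09 0.18 0.08 -0.002 -0.002 -0.003 -1; 0 0 0 0 0 0 -1; 0 0 0 0 0 0 -1; 0 0 0 0 0 0 -1; 0 0 0 0 0 0 -1; 0 0 0 0 0 0 -1; 0 0 0 0 0 0 -1; 0 0 0 0 0 0 -1
0
```

View pics/s2c.png

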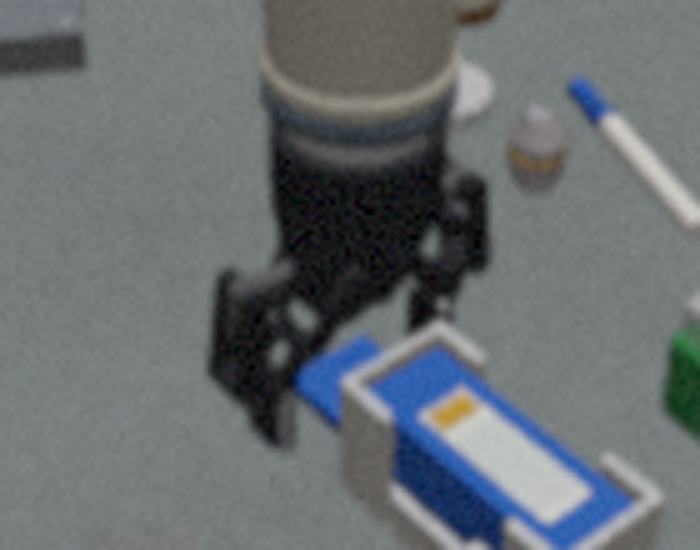

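>>> jog_arm:
  increments: "0.09 0.16 0.1 0 0 -0.003 1; 0 0 0 0 0 0 -1; 0 0 0 0 0 0 -1; 0 0 0 0 0 0 -1; 0 0 0 0 0 0 -1; 0 0 0 0 0 0 -1; 0 0 0 0 0 0 -1; 0 0 0 0 0 0 -1"

```text
clock: 3.45
eef_pos: [538.9, -206.7, 8.0]
tcp_rot: [-3.139, -0.001, 1.737]
contact_force: [-0.7, 0.8, 7.1]
opening: 0.519
```

Run:
```python
from plan import *
rows([(539.1,-207.1,8,1.736,1,-1)])
for n in("side",): cv2.imwrite(f"pics/{n}3.png",r.grab_frame(n)[:,:,::-1])
crop("side",200,180,140,110,5,"pics/s3c.png","pics/side3.png")
```

```text
now 3.45 [ 538.9 -206.7    8. ] [-3.139e+00 -1.000e-03  1.737e+00] F [-0.7  0.8  7.1] open 0.519
-0.04 0.01 0 -0.002 -0.001 0.001 -1
1
```

View pics/s3c.png

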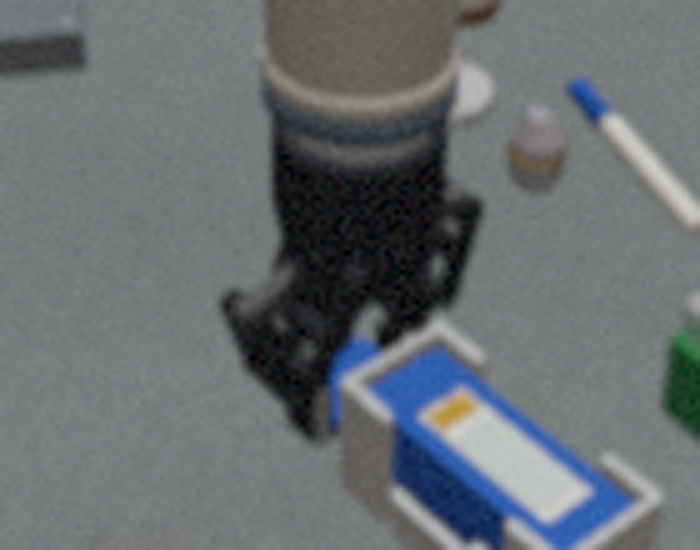

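>>> jog_arm:
  increments: "0.3 0 -0.03 0 0 0 -1; 0.6 0 0 0 0 0 -1; 0.8 0 0 0 0 0 -1; 0.8 0 0 0 0 0 -1; 0.8 0 0 0 0 0 -1; 0.8 0 0 0 0 0 -1; 0.6 0 0 0 0 0 -1; 0.3 0 0 0 0 0 -1"

```text
clock: 4.3
eef_pos: [530.6, -157.2, 7.8]
tcp_rot: [-3.139, -0.001, 1.737]
contact_force: [-0.1, -2.5, 0.4]
opening: 0.517
```

Run:
```python
from plan import *
rows([(539.1,-207.1,8,1.736,1,-1)])
for n in("side",): cv2.imwrite(f"pics/{n}4.png",r.grab_frame(n)[:,:,::-1])
crop("side",200,180,140,110,5,"pics/s4c.png","pics/side4.png")
```

```text
now 4.3 [ 530.6 -157.2    7.8] [-3.139e+00 -1.000e-03  1.737e+00] F [-0.1 -2.5  0.4] open 0.517
-5.06 0.02 -0.02 -0.002 -0.001 0.001 -1
1
```

View pics/s4c.png

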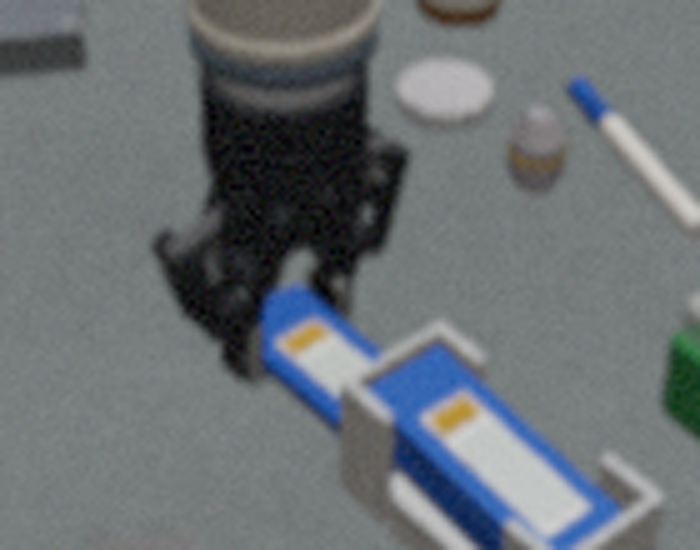

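The carrier slides out with about 2.5 N of drag, and the stack is still behind the gate. I'll keep pulling.

>>> jog_arm:
  increments: "0.3 0 0 0 0 0 -1; 0.5 0 0 0 0 0 -1; 0.5 0 0 0 0 0 -1; 0.5 0 0 0 0 0 -1; 0.8 0 0 0 0 0 -1; 1.5 0 0 0 0 0 -1; 1.5 0 0 0 0 0 -1; 1.2 0 0 0 0 0 -1"

```text
clock: 5.15
eef_pos: [518.3, -88.6, 7.6]
tcp_rot: [-3.138, -0.002, 1.737]
contact_force: [0.5, 0.6, -0.2]
opening: 0.513
```

Run:
```python
from plan import *
rows([(539.1,-207.1,8,1.736,1,-1)])
for n in("side","top"): cv2.imwrite(f"pics/{n}5.png",r.grab_frame(n)[:,:,::-1])
crop("side",200,180,140,130,5,"pics/s5c.png","pics/side5.png")
crop("top",260,170,140,90,5,"pics/t5c.png","pics/top5.png")
```

```text
now 5.15 [518.3 -88.6   7.6] [-3.138e+00 -2.000e-03  1.737e+00] F [ 0.5  0.6 -0.2] open 0.513
-12.03 0.08 -0.07 -0.004 -0.002 0.001 -1
1
```

View pics/s5c.png

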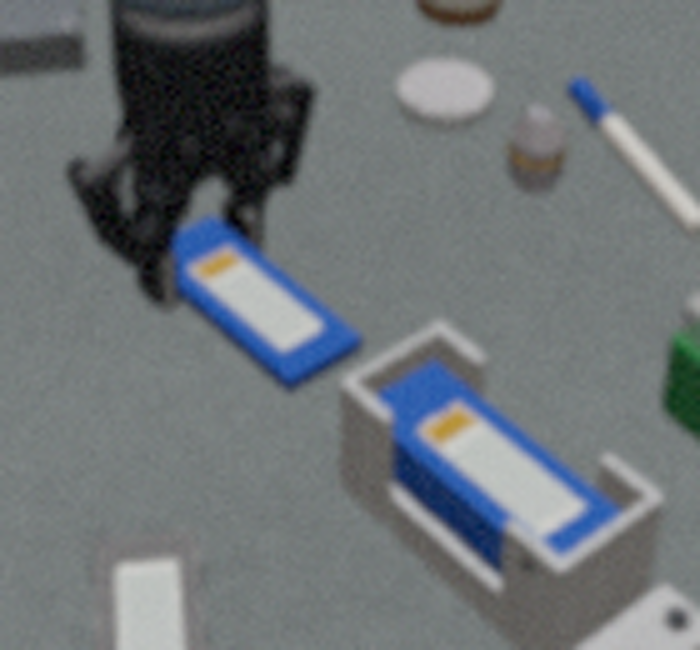

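View pics/t5c.png

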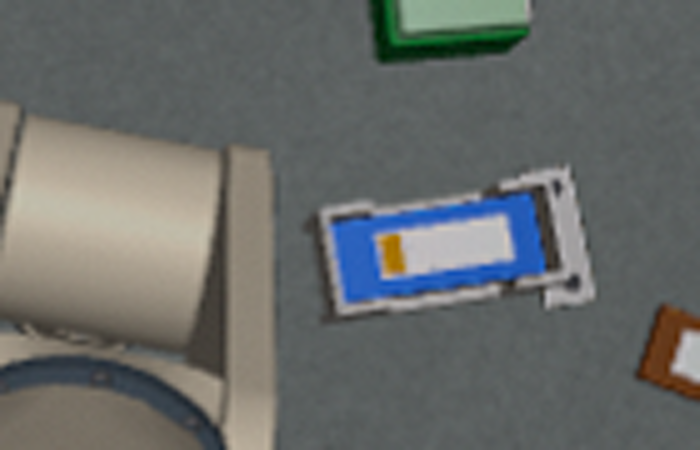

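Run:
```python
from meas import *
s=r.sense(); p=s["eef_pos"]; a=1.737
tx=np.array([np.cos(a),np.sin(a),0]); ty=np.array([np.sin(a),-np.cos(a),0])
P=[p*[1,1,0]+[0,0,29.6]-96.4*tx+sg*23*ty for sg in(1,-1)]+[p*[1,1,0]+[0,0,29.6]+23.6*tx+sg*23*ty for sg in(1,-1)]
q=proj("side",P); print(q)
roi=(200,180,140,130); o=up(cv2.imread("pics/side5.png"),roi,5)
h=cv2.cvtColor(o,cv2.COLOR_BGR2HSV); 
for v in (q-roi[:2]+.5)*5: cv2.circle(o,tuple(int(k) for k in v),2,(0,255,0),-1)
cv2.imwrite("pics/s5m.png",cv2.resize(o[180:420,120:400],None,fx=2.5,fy=2.5))
```

```text
[[271.09173679 245.97114811]
 [256.1868898  254.64019514]
 [241.25961207 221.53001434]
 [226.89282316 228.80388537]]
```

View pics/s5m.png

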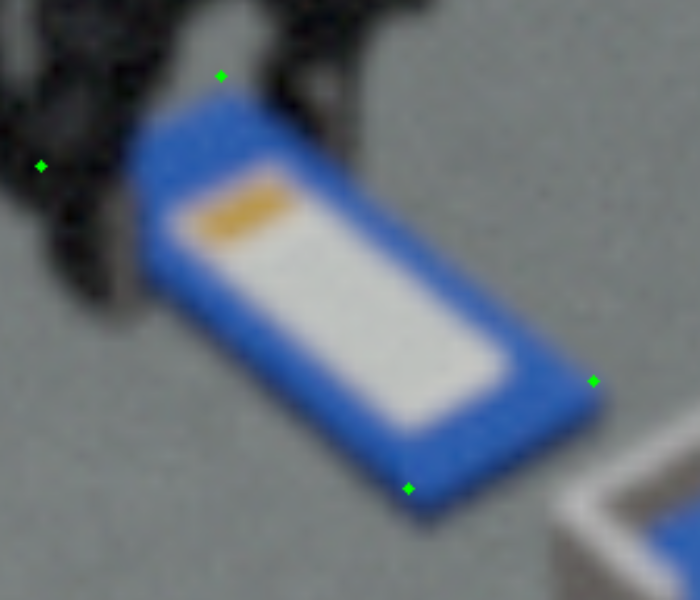

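Run:
```python
from plan import *
rows([(517,-80,60,1.74,2,-1),(440.8,256.4,125,2.795,12,-1),(440.8,256.4,125,2.795,2,-1)])
```

```text
now 5.25 [518.4 -88.4   7.7] [-3.138e+00 -2.000e-03  1.739e+00] F [-0.5 -0.4 -0.7] open 0.517
0.43 -0.01 -2.61 -0.002 -0.001 -0.001 -1; 0.43 0 -2.62 -0.002 -0.001 0 -1; 2.87 -0.15 -0.54 0 0 -0.088 -1; 2.87 0.09 -0.54 0 0 -0.088 -1; 2.86 0.35 -0.54 0 0 -0.088 -1; 2.81 0.6 -0.54 0 0 -0.088 -1; 2.75 0.85 -0.54 0 0 -0.088 -1; 2.66 1.08 -0.54 0 0 -0.088 -1
2.56 1.31 -0.55 0 0 -0.088 -1; 2.43 1.53 -0.54 0 0 -0.088 -1; 2.29 1.74 -0.54 0 0 -0.087 -1; 2.12 1.94 -0.54 0 0 -0.088 -1; 1.95 2.11 -0.54 0 0 -0.088 -1; 1.76 2.27 -0.54 0 0 -0.088 -1; 0 0 0 0 0 0 -1; 0 0 0 0 0 0 -1
0
```

>>> jog_arm:
  increments: "0.43 -0.01 -2.61 -0.002 -0.001 -0.001 -1; 0.43 0 -2.62 -0.002 -0.001 0 -1; 2.87 -0.15 -0.54 0 0 -0.088 -1; 2.87 0.09 -0.54 0 0 -0.088 -1; 2.86 0.35 -0.54 0 0 -0.088 -1; 2.81 0.6 -0.54 0 0 -0.088 -1; 2.75 0.85 -0.54 0 0 -0.088 -1; 2.66 1.08 -0.54 0 0 -0.088 -1"

```text
clock: 6.05
eef_pos: [479.6, 87.4, 92.8]
tcp_rot: [3.14, 0.001, 2.269]
contact_force: [1.3, 0.3, -2.2]
opening: 0.515
```

>>> jog_arm:
  increments: "2.56 1.31 -0.55 0 0 -0.088 -1; 2.43 1.53 -0.54 0 0 -0.088 -1; 2.29 1.74 -0.54 0 0 -0.087 -1; 2.12 1.94 -0.54 0 0 -0.088 -1; 1.95 2.11 -0.54 0 0 -0.088 -1; 1.76 2.27 -0.54 0 0 -0.088 -1; 0 0 0 0 0 0 -1; 0 0 0 0 0 0 -1"

```text
clock: 6.85
eef_pos: [441.9, 254.8, 124.9]
tcp_rot: [3.141, 0.001, 2.793]
contact_force: [-0.9, -0.3, -1.4]
opening: 0.513
```

Run:
```python
from plan import *
rows([(440.8,256.4,80,2.795,3,-1),(440.8,256.4,52,2.795,3,-1),(440.8,256.4,52,2.795,2,-1)])
for n in("side",): cv2.imwrite(f"pics/{n}6.png",r.grab_frame(n)[:,:,::-1])
crop("side",130,90,130,110,6,"pics/s6c.png","pics/side6.png")
```

```text
now 6.85 [441.9 254.8 124.9] [3.141e+00 1.000e-03 2.793e+00] F [-0.9 -0.3 -1.4] open 0.513
0.05 0.04 1.5 0 0 -0.001 -1; 0.06 0.03 1.49 0 0.001 0 -1; 0.05 0.04 1.5 0 0 -0.001 -1; 0 0 0.93 0 0 0 -1; 0 0 0.93 0 0 0 -1; 0 0 0.94 0 0 0 -1; 0 0 0 0 0 0 -1; 0 0 0 0 0 0 -1
0
```

View pics/s6c.png

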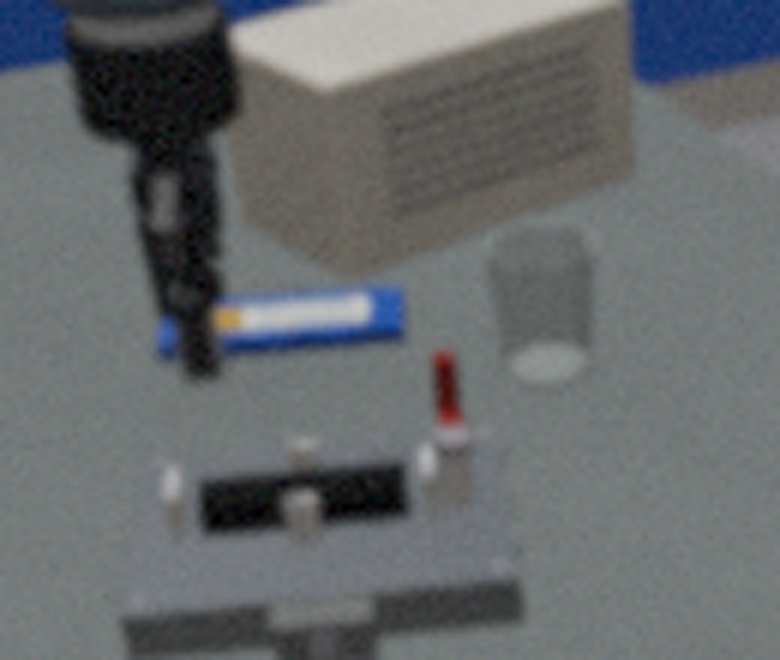

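>>> jog_arm:
  increments: "0 0 1.5 0 0 0 -1; 0 0 1.5 0 0 0 -1; 0 0 1.5 0 0 0 -1; 0 0 1.2 0 0 0 -1; 0 0 1 0 0 0 -1; 0 0 0.6 0 0 0 -1; 0 0 0 0 0 0 -1; 0 0 0 0 0 0 -1"

```text
clock: 7.7
eef_pos: [442.4, 254.6, 52.1]
tcp_rot: [3.141, 0.001, 2.793]
contact_force: [-0.2, -0.7, -0.7]
opening: 0.519
```

Run:
```python
from plan import *
rows([(440.8,256.4,52,2.795,1,-1)])
cv2.imwrite("pics/side7.png",r.grab_frame("side")[:,:,::-1])
s=r.sense();p=s["eef_pos"];a=s["tcp_rot"][2]
print(p,s["tcp_rot"])
tx=np.array([np.cos(a),np.sin(a),0]);ty=np.array([np.sin(a),-np.cos(a),0])
c=p*[1,1,0]-36.4*tx; print(c)
P=[c+[0,0,p[2]+22]+x*tx+y*ty for x,y in((60,23),(60,-23),(-60,-23),(-60,23))]
C=np.array([475,244]);A=-0.347;ex=np.array([np.cos(A),np.sin(A)]);ey=np.array([-ex[1],ex[0]])
P+=[[*(C+x*ex+y*ey),57] for x,y in((-66,0),(66,0),(0,28),(0,-28))]
q=proj("side",P)+[0.9,1.3]
from meas import up
roi=(145,130,90,75);o=up(cv2.imread("pics/side7.png"),roi,8)
for v in (q-roi[:2]+.5)*8: cv2.circle(o,tuple(int(k) for k in v),3,(0,255,0),-1)
cv2.imwrite("pics/s7m.png",o)
```

```text
now 7.7 [442.4 254.6  52.1] [3.141e+00 1.000e-03 2.793e+00] F [-0.2 -0.7 -0.7] open 0.519
0.21 0.11 0.01 0 0.001 -0.002 -1
1
[442.48121713 254.76226008  52.28523824] [3.14076366e+00 1.53787217e-03 2.79276317e+00]
[476.68897018 242.32081197   0.        ]
```

View pics/s7m.png

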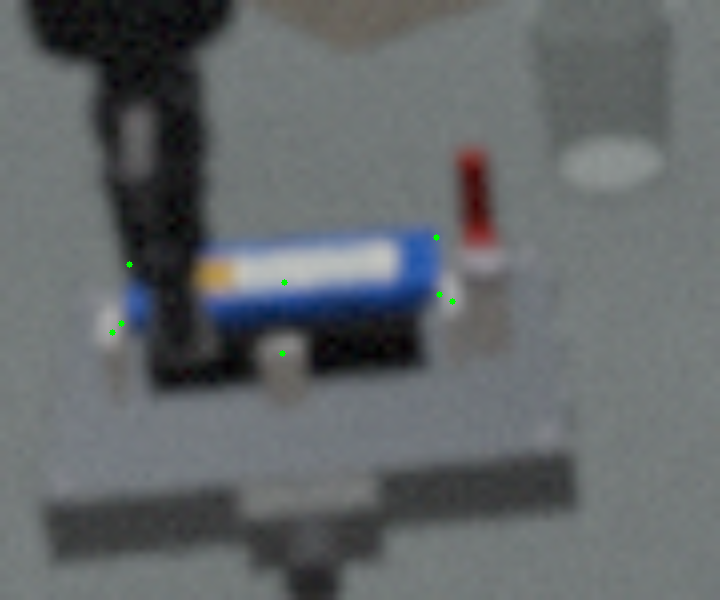

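>>> jog_arm:
  increments: "0.2 0.11 0 0 0 -0.002 -1; 0 0 0.2 0 0 0 -1; 0 0 0.2 0 0 0 -1; 0 0 0.1 0 0 0 -1; 0 0 0 0 0 0 -1; 0 0 0 0 0 0 -1; 0 0 0 0 0 0 -1; 0 0 0 0 0 0 -1"

```text
clock: 8.55
eef_pos: [440.7, 256.3, 46.9]
tcp_rot: [3.141, 0.001, 2.795]
contact_force: [0.3, 0.6, -1.5]
opening: 0.517
```

Run:
```python
from plan import *
rows([(440.8,256.4,47,2.795,1,-1)])
cv2.imwrite("pics/side8.png",r.grab_frame("side")[:,:,::-1])
crop("side",145,130,90,75,8,"pics/s8c.png","pics/side8.png")
print(r.sense()["eef_pos"])
```

```text
now 8.55 [440.7 256.3  46.9] [3.141e+00 1.000e-03 2.795e+00] F [ 0.3  0.6 -1.5] open 0.517
-0.01 0.01 -0.01 0 0.001 0 -1
1
[440.69167399 256.3466023   46.93510524]
```

View pics/s8c.png

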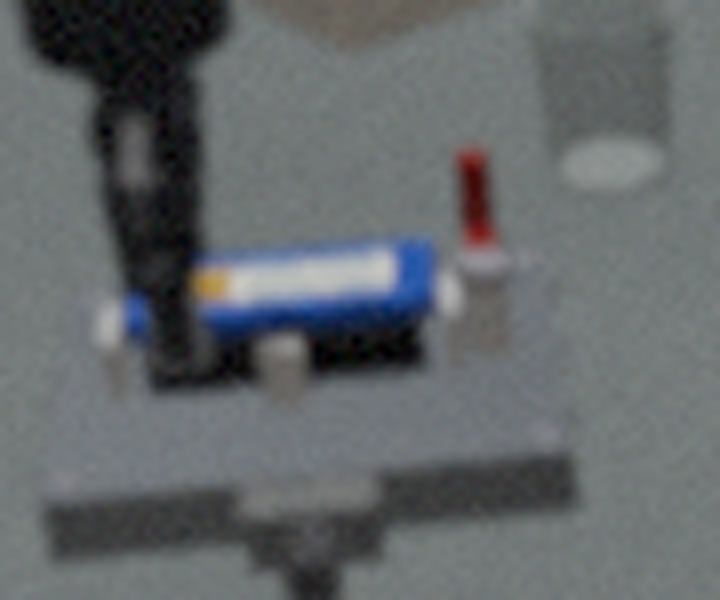

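>>> jog_arm:
  increments: "0 0 0.15 0 0 0 -1; 0 0 0.15 0 0 0 -1; 0 0 0.15 0 0 0 -1; 0 0 0.15 0 0 0 -1; 0 0 0.15 0 0 0 -1; 0 0 0.1 0 0 0 -1; 0 0 0 0 0 0 -1; 0 0 0 0 0 0 -1"

```text
clock: 9.4
eef_pos: [440.7, 256.3, 38.4]
tcp_rot: [3.141, 0.001, 2.795]
contact_force: [1.1, -0.5, -1.6]
opening: 0.517
```

Run:
```python
from plan import *
rows([(440.8,256.4,38,2.795,1,-1)])
cv2.imwrite("pics/side9.png",r.grab_frame("side")[:,:,::-1])
crop("side",145,130,90,75,8,"pics/s9c.png","pics/side9.png")
```

```text
now 9.4 [440.7 256.3  38.4] [3.141e+00 1.000e-03 2.795e+00] F [ 1.1 -0.5 -1.6] open 0.517
-0.01 0.01 0.04 0 0.001 0 -1
1
```

View pics/s9c.png

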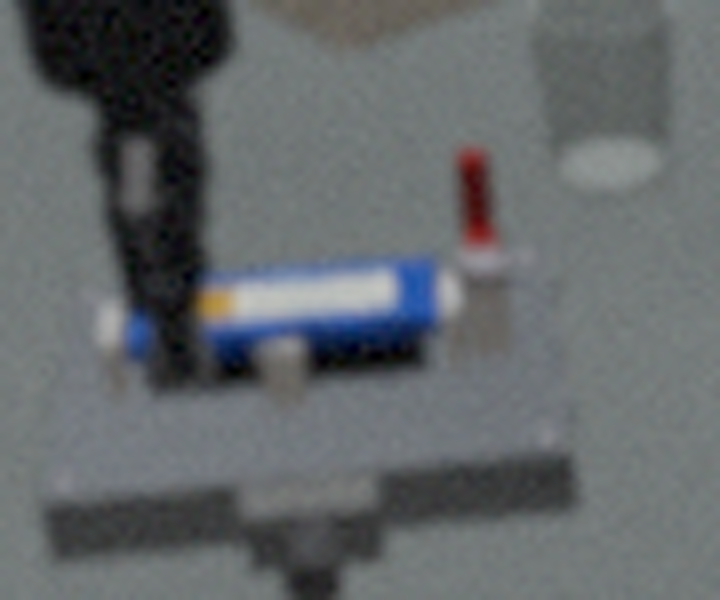

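>>> jog_arm:
  increments: "0 0 0.02 0 0 0 -1; 0 0 0.02 0 0 0 -1; 0 0 0.02 0 0 0 -1; 0 0 0.02 0 0 0 -1; 0 0 0 0 0 0 -1; 0 0 0 0 0 0 -1; 0 0 0 0 0 0 -1; 0 0 0 0 0 0 -1"

```text
clock: 10.25
eef_pos: [440.7, 256.3, 38.2]
tcp_rot: [3.141, 0.001, 2.795]
contact_force: [-3.0, -1.4, 8.8]
opening: 0.519
```

>>> jog_arm:
  increments: "0 0 0 0 0 0 0.2; 0 0 0 0 0 0 0.4; 0 0 0 0 0 0 0.6; 0 0 0 0 0 0 0.6; 0 0 0 0 0 0 0.6; 0 0 0 0 0 0 0.6; 0 0 0 0 0 0 0.6; 0 0 0 0 0 0 0.6"

```text
clock: 11.05
eef_pos: [440.7, 256.3, 37.6]
tcp_rot: [3.141, 0.001, 2.795]
contact_force: [-0.3, -0.5, -0.2]
opening: 0.797
```

Run:
```python
from plan import *
rows([(440.8,256.4,38,2.795,1,0.6)])
cv2.imwrite("pics/side10.png",r.grab_frame("side")[:,:,::-1])
crop("side",145,130,90,75,8,"pics/s10c.png","pics/side10.png")
```

```text
now 11.05 [440.7 256.3  37.6] [3.141e+00 1.000e-03 2.795e+00] F [-0.3 -0.5 -0.2] open 0.797
-0.01 0.01 -0.04 0 0.001 0 0.6
1
```

View pics/s10c.png

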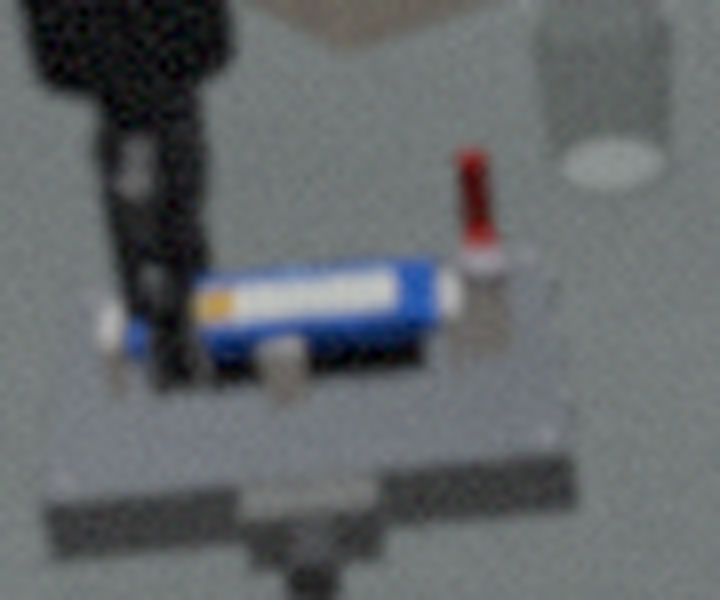

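>>> jog_arm:
  increments: "0 0 -0.5 0 0 0 0.6; 0 0 -1.5 0 0 0 0.6; 0 0 -3 0 0 0 0.6; 0 0 -4 0 0 0 0.6; 0 0 -4 0 0 0 0.6; 1 -4 -3 0 0 0 0.6; 1 -4.5 0 0 0 0.1 0.6; 1 -4.5 0 0 0 0.1 0.6"

```text
clock: 11.9
eef_pos: [364.6, 146.8, 198.2]
tcp_rot: [3.139, 0.003, 2.592]
contact_force: [1.6, -0.6, 0.3]
opening: 0.804
```

Run:
```python
from plan import *
rows([(440.8,256.4,38,2.795,1,0.6)])
for n in("side","top"): cv2.imwrite(f"pics/{n}11.png",r.grab_frame(n)[:,:,::-1])
crop("side",145,130,90,75,8,"pics/s11c.png","pics/side11.png")
crop("top",100,180,130,100,6,"pics/t11c.png","pics/top11.png")
```

```text
now 11.9 [364.6 146.8 198.2] [3.139e+00 3.000e-03 2.592e+00] F [ 1.6 -0.6  0.3] open 0.804
-0.72 13.28 16.05 0.002 0.003 -0.203 0.6
1
```

View pics/s11c.png

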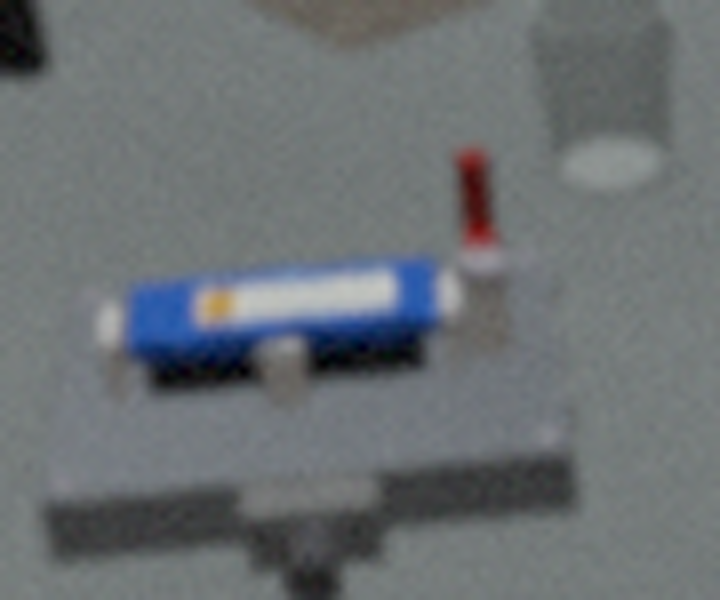

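View pics/t11c.png

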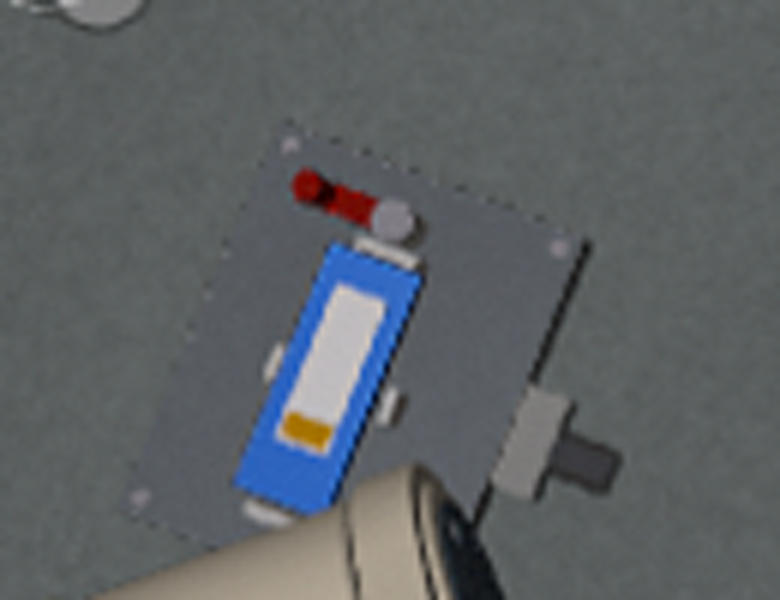

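Run:
```python
from plan import *
rows([(562.3,250.6,130,1.224,12,-0.39),(562.3,250.6,130,1.224,4,-0.39)])
```

```text
now 12.0 [360.5 144.2 196.7] [-3.139 -0.     2.59 ] F [0.4 0.1 0.1] open 0.802
-0.97 1.64 0.55 0 0 0.114 -0.39; -0.77 1.73 0.55 0 0 0.114 -0.39; -0.58 1.82 0.55 -0.001 0 0.114 -0.39; -0.36 1.87 0.56 0 0 0.113 -0.39; -0.15 1.89 0.55 0 0 0.114 -0.39; 0.07 1.9 0.55 0 0.001 0.114 -0.39; 0.28 1.88 0.56 0 0 0.114 -0.39; 0.49 1.84 0.55 0 0 0.114 -0.39
0.7 1.77 0.55 -0.001 0 0.114 -0.39; 0.9 1.68 0.56 0 0 0.113 -0.39; 1.08 1.56 0.56 0 0 0.114 -0.39; 1.25 1.44 0.55 0 0 0.114 -0.39; 0 0 0 0 0 0 -0.39; 0 0 0 0 0 0 -0.39; 0 0 0 0 0 0 -0.39; 0 0 0 0 0 0 -0.39
0
```

>>> jog_arm:
  increments: "-0.97 1.64 0.55 0 0 0.114 -0.39; -0.77 1.73 0.55 0 0 0.114 -0.39; -0.58 1.82 0.55 0 0 0.114 -0.39; -0.36 1.87 0.56 0 0 0.113 -0.39; -0.15 1.89 0.55 0 0 0.114 -0.39; 0.07 1.9 0.55 0 0 0.114 -0.39; 0.28 1.88 0.56 0 0 0.114 -0.39; 0.49 1.84 0.55 0 0 0.114 -0.39"

```text
clock: 12.8
eef_pos: [500.0, 219.9, 152.9]
tcp_rot: [3.14, -0.0, 1.68]
contact_force: [-0.4, 0.6, 0.7]
opening: 0.302
```

>>> jog_arm:
  increments: "0.7 1.77 0.55 0 0 0.114 -0.39; 0.9 1.68 0.56 0 0 0.113 -0.39; 1.08 1.56 0.56 0 0 0.114 -0.39; 1.25 1.44 0.55 0 0 0.114 -0.39; 0 0 0 0 0 0 -0.39; 0 0 0 0 0 0 -0.39; 0 0 0 0 0 0 -0.39; 0 0 0 0 0 0 -0.39"

```text
clock: 13.6
eef_pos: [565.8, 254.7, 131.1]
tcp_rot: [3.14, -0.0, 1.23]
contact_force: [0.3, -0.2, -0.2]
opening: 0.301
```

Run:
```python
from plan import *
rows([(562.3,250.6,76,1.224,6,-0.39),(562.3,250.6,76,1.224,2,-.39)])
for n in("side",): cv2.imwrite(f"pics/{n}12.png",r.grab_frame(n)[:,:,::-1])
crop("side",145,100,100,85,8,"pics/s12c.png","pics/side12.png")
```

```text
now 13.6 [565.8 254.7 131.1] [ 3.14 -0.    1.23] F [ 0.3 -0.2 -0.2] open 0.301
-0.08 -0.03 0.92 0 0 0.001 -0.39; -0.09 -0.04 0.92 0 0 0.001 -0.39; -0.08 -0.03 0.92 0.001 0 0.001 -0.39; -0.09 -0.03 0.92 0 0 0.001 -0.39; -0.08 -0.03 0.91 0 0 0.001 -0.39; -0.09 -0.03 0.92 0 0 0.001 -0.39; 0 0 0 0 0 0 -0.39; 0 0 0 0 0 0 -0.39
0
```

View pics/s12c.png

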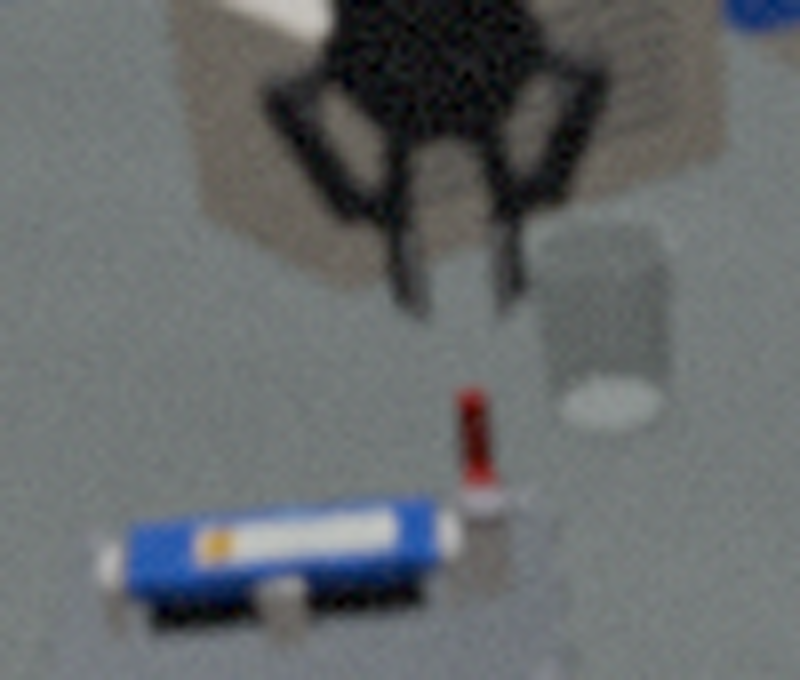

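Run:
```python
from plan import *
q=proj("side",[r.sense()["eef_pos"]+[0,0,5],[562.3,250.6,98.5]]); print((q+[0.9,1.3]-[145,100]+.5)*8, r.sense()["eef_pos"])
```

```text
[[468.20681578 311.25357961]
 [473.46048523 403.48459055]] [565.87626732 254.7748484  131.15986881]
```

>>> jog_arm:
  increments: "-0.25 -0.05 0 0 0 0.003 -0.39; -0.25 -0.05 0 0 0 0.003 -0.39; 0 0 1 0 0 0 -0.39; 0 0 1 0 0 0 -0.39; 0 0 0 0 0 0 -0.39; 0 0 0 0 0 0 -0.39; 0 0 0 0 0 0 -0.39; 0 0 0 0 0 0 -0.39"

```text
clock: 14.45
eef_pos: [563.9, 250.7, 111.0]
tcp_rot: [3.14, -0.001, 1.223]
contact_force: [0.5, -0.2, 0.7]
opening: 0.302
```

Run:
```python
from plan import *
rows([(562.3,250.6,76,1.224,6,-0.39),(562.3,250.6,76,1.224,2,-.39)])
for n in("side",): cv2.imwrite(f"pics/{n}13.png",r.grab_frame(n)[:,:,::-1])
crop("side",175,110,60,60,10,"pics/s13c.png","pics/side13.png")
```

```text
now 14.45 [563.9 250.7 111. ] [ 3.140e+00 -1.000e-03  1.223e+00] F [ 0.5 -0.2  0.7] open 0.302
-0.01 -0.03 0.58 0 0 0 -0.39; -0.01 -0.02 0.59 0 0 0 -0.39; -0.02 -0.03 0.58 0.001 0 -0.001 -0.39; -0.01 -0.02 0.58 0 0 0 -0.39; -0.01 -0.02 0.58 0 -0.001 0 -0.39; -0.01 -0.03 0.59 0 0 0 -0.39; 0 0 0 0 0 0 -0.39; 0 0 0 0 0 0 -0.39
0
```

View pics/s13c.png

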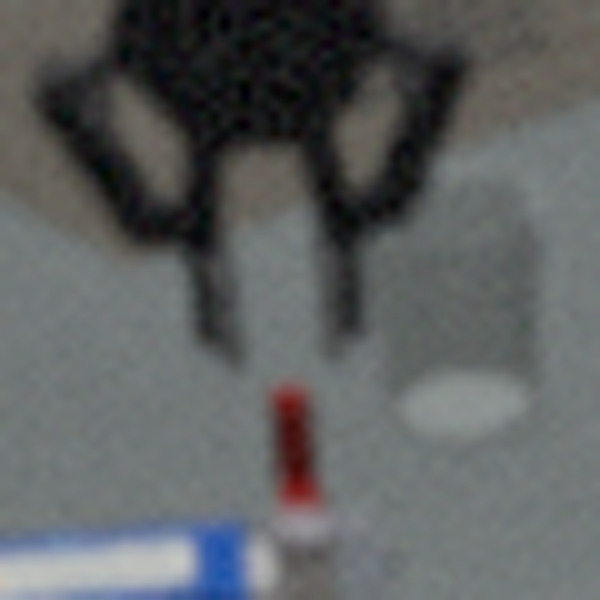

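>>> jog_arm:
  increments: "0 0 0.5 0 0 0 -0.39; 0 0 0.5 0 0 0 -0.39; 0 0 0.6 0 0 0 -0.39; 0 0 0.6 0 0 0 -0.39; 0 0 0.6 0 0 0 -0.39; 0 0 0.5 0 0 0 -0.39; 0 0 0.2 0 0 0 -0.39; 0 0 0 0 0 0 -0.39"

```text
clock: 15.3
eef_pos: [563.6, 250.5, 75.3]
tcp_rot: [3.141, 0.0, 1.223]
contact_force: [-0.4, 0.0, 0.6]
opening: 0.304
```

Run:
```python
from plan import *
P=np.array([550.2,216.8])
p0=r.sense()["eef_pos"]; d=p0[:2]-P; print(np.linalg.norm(d), np.arctan2(d[1],d[0])-1.224)
segs=[]
n=24
for i in range(1,n+1):
    th=1.224+ (1.62)*i/n
    segs.append((P[0]+36.5*np.cos(th),P[1]+36.5*np.sin(th),76,1.224+1.571*i/n,1,-.39))
rows(segs)
for n in("side",): cv2.imwrite(f"pics/{n}14.png",r.grab_frame(n)[:,:,::-1])
crop("side",175,110,60,60,10,"pics/s14c.png","pics/side14.png")
```

```text
36.29381773944314 -0.030214792185069728
now 15.3 [563.6 250.5  75.3] [3.141 0.    1.223] F [-0.4  0.   0.6] open 0.304
0.01 -0.36 -0.07 0.001 0 -0.067 -0.39; -0.01 -0.24 0 0 0 -0.065 -0.39; 0 -0.25 0 0 0 -0.066 -0.39; -0.01 -0.24 0 0 0 -0.065 -0.39; -0.01 -0.25 0 0 0 -0.065 -0.39; -0.02 -0.25 0 0 0 -0.066 -0.39; -0.01 -0.24 0 0 0 -0.065 -0.39; -0.01 -0.25 0 0 0 -0.066 -0.39
-0.01 -0.24 0 0 0 -0.065 -0.39; -0.01 -0.25 0 0 0 -0.066 -0.39; -0.02 -0.25 0 0 0 -0.065 -0.39; -0.01 -0.24 0 0 0 -0.066 -0.39; -0.02 -0.25 0 0 0 -0.065 -0.39; -0.01 -0.24 0.01 0 0 -0.066 -0.39; -0.02 -0.25 0 0 0 -0.065 -0.39; -0.01 -0.25 0 0 0 -0.066 -0.39
-0.02 -0.24 0 0 0 -0.065 -0.39; -0.01 -0.25 0 0 0 -0.065 -0.39; -0.02 -0.24 0 0 0 -0.066 -0.39; -0.02 -0.25 0 0 0 -0.065 -0.39; -0.02 -0.24 0 0 0 -0.066 -0.39; -0.02 -0.25 0 0 0 -0.065 -0.39; -0.02 -0.25 0 0 0 -0.066 -0.39; -0.02 -0.24 0 0 0 -0.065 -0.39
0
```

View pics/s14c.png

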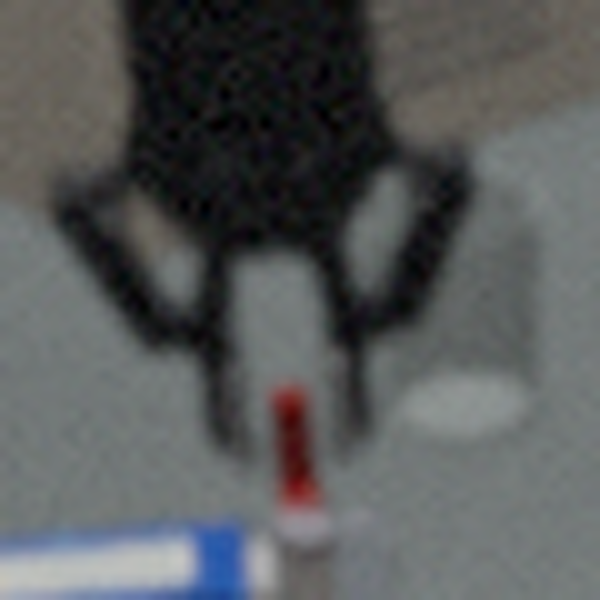

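>>> jog_arm:
  increments: "0.01 -0.36 -0.07 0 0 -0.067 -0.39; -0.01 -0.24 0 0 0 -0.065 -0.39; 0 -0.25 0 0 0 -0.066 -0.39; -0.01 -0.24 0 0 0 -0.065 -0.39; -0.01 -0.25 0 0 0 -0.065 -0.39; -0.02 -0.25 0 0 0 -0.066 -0.39; -0.01 -0.24 0 0 0 -0.065 -0.39; -0.01 -0.25 0 0 0 -0.066 -0.39"

```text
clock: 16.15
eef_pos: [543.8, 252.8, 76.9]
tcp_rot: [3.139, 0.0, 1.751]
contact_force: [0.2, -0.4, 0.5]
opening: 0.303
```

>>> jog_arm:
  increments: "-0.01 -0.24 0 0 0 -0.065 -0.39; -0.01 -0.25 0 0 0 -0.066 -0.39; -0.02 -0.25 0 0 0 -0.065 -0.39; -0.01 -0.24 0 0 0 -0.066 -0.39; -0.02 -0.25 0 0 0 -0.065 -0.39; -0.01 -0.24 0.01 0 0 -0.066 -0.39; -0.02 -0.25 0 0 0 -0.065 -0.39; -0.01 -0.25 0 0 0 -0.066 -0.39"

```text
clock: 16.95
eef_pos: [526.5, 244.3, 76.9]
tcp_rot: [3.139, 0.001, 2.274]
contact_force: [0.9, 0.5, 0.3]
opening: 0.303
```

Run:
```python
from plan import *
P=np.array([550.2,216.8])
s=r.sense();p0=s["eef_pos"]; d=p0[:2]-P; print(np.linalg.norm(d), np.arctan2(d[1],d[0])-1.224, p0,s["contact_force"],s["tcp_rot"])
for n in("side",): cv2.imwrite(f"pics/{n}15.png",r.grab_frame(n)[:,:,::-1])
crop("side",155,100,80,70,9,"pics/s15c.png","pics/side15.png")
```

```text
36.292054649246076 1.0567996162500417 [526.54352263 244.32243283  76.930427  ] [0.88620316 0.484181   0.2868037 ] [3.13899467e+00 1.14518543e-03 2.27441535e+00]
```

View pics/s15c.png

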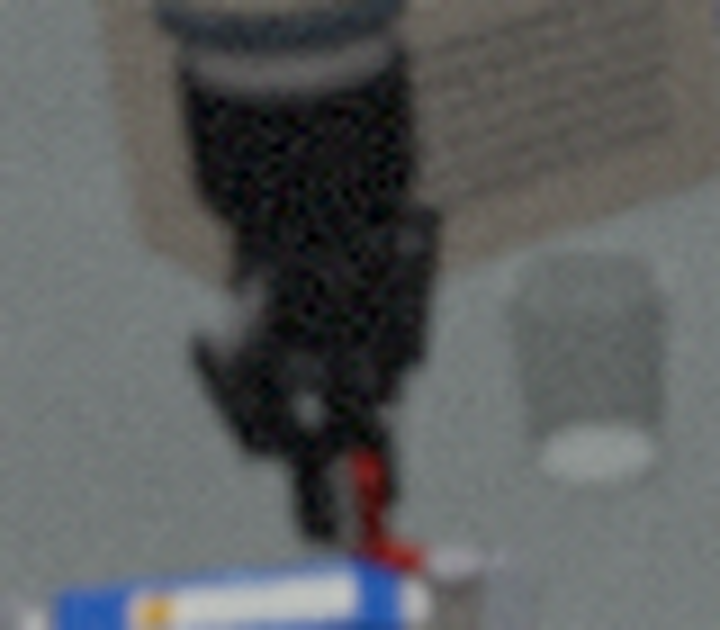

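Working. The arm is swinging over the carrier at about 1 N, so I'll continue.

>>> jog_arm:
  increments: "-0.02 -0.24 0 0 0 -0.065 -0.39; -0.01 -0.25 0 0 0 -0.065 -0.39; -0.02 -0.24 0 0 0 -0.066 -0.39; -0.02 -0.25 0 0 0 -0.065 -0.39; -0.02 -0.24 0 0 0 -0.066 -0.39; -0.02 -0.25 0 0 0 -0.065 -0.39; -0.02 -0.25 0 0 0 -0.066 -0.39; -0.02 -0.24 0 0 0 -0.065 -0.39"

```text
clock: 17.8
eef_pos: [515.7, 227.9, 76.7]
tcp_rot: [3.14, 0.001, 2.796]
contact_force: [-1.1, 1.7, 0.1]
opening: 0.303
```

>>> jog_arm:
  increments: "0 -0.15 0 0 0 0 -0.39; 0 -0.15 0 0 0 0 -0.39; 0 -0.1 0 0 0 0 -0.39; 0 0 0 0 0 0 -0.39; 0 0 0 0 0 0 -0.39; 0 0 0 0 0 0 -0.39; 0 0 0 0 0 0 -0.39; 0 0 0 0 0 0 -0.39"

```text
clock: 18.6
eef_pos: [514.1, 223.7, 76.2]
tcp_rot: [3.141, 0.001, 2.795]
contact_force: [0.4, -0.6, -0.5]
opening: 0.303
```

Run:
```python
from plan import *
P=np.array([550.2,216.8])
s=r.sense();p0=s["eef_pos"]; d=p0[:2]-P; print(np.linalg.norm(d), np.arctan2(d[1],d[0])-1.224, p0,s["contact_force"],s["tcp_rot"])
for n in("side",): cv2.imwrite(f"pics/{n}16.png",r.grab_frame(n)[:,:,::-1])
crop("side",145,100,80,70,9,"pics/s16c.png","pics/side16.png")
```

```text
36.73540042554152 1.7273615838517562 [514.12728528 223.74614263  76.22698341] [ 0.42401221 -0.64051527 -0.48786186] [3.14141487e+00 1.03211310e-03 2.79472842e+00]
```

View pics/s16c.png

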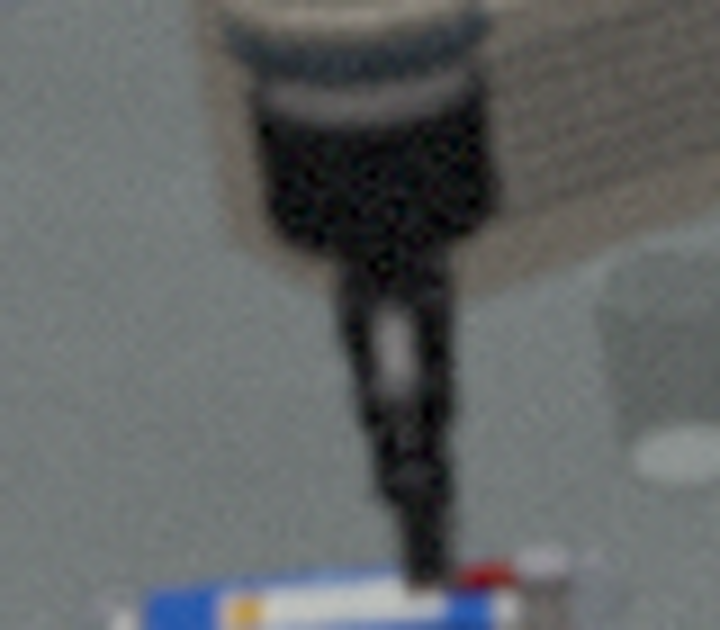

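>>> jog_arm:
  increments: "0 -0.05 0 0 0 0 -0.39; 0 -0.05 0 0 0 0 -0.39; 0 -0.05 0 0 0 0 -0.39; 0 0 0 0 0 0 -0.39; 0 0 0 0 0 0 -0.39; 0 0 0 0 0 0 -0.39; 0 0 0 0 0 0 -0.39; 0 0 0 0 0 0 -0.39"

```text
clock: 19.45
eef_pos: [513.7, 222.3, 76.3]
tcp_rot: [3.141, 0.001, 2.795]
contact_force: [-0.5, -0.6, -0.8]
opening: 0.305
```

>>> jog_arm:
  increments: "0 -0.05 0 0 0 0 -0.39; 0 -0.05 0 0 0 0 -0.39; 0 -0.05 0 0 0 0 -0.39; 0 -0.05 0 0 0 0 -0.39; 0 0 0 0 0 0 -0.39; 0 0 0 0 0 0 -0.39; 0 0 0 0 0 0 -0.39; 0 0 0 0 0 0 -0.39"

```text
clock: 20.25
eef_pos: [513.5, 221.8, 76.4]
tcp_rot: [3.139, 0.002, 2.795]
contact_force: [-0.5, 7.3, -3.0]
opening: 0.305
```

The knob is against its stop at about 7 N. I'll back off, lift and clear out.

>>> jog_arm:
  increments: "0 0.2 0 0 0 0 -0.39; 0 0.2 0 0 0 0 -0.39; 0 0 -0.5 0 0 0 -0.39; 0 0 -1 0 0 0 -0.39; 0 0 -2 0 0 0 -0.39; 0 0 -3 0 0 0 -0.39; 0 0 -3 0 0 0 -0.39; 0 0 -3 0 0 0 -0.39"

```text
clock: 21.05
eef_pos: [514.1, 224.0, 203.4]
tcp_rot: [3.141, 0.002, 2.795]
contact_force: [0.7, 1.2, 0.6]
opening: 0.302
```

>>> jog_arm:
  increments: "3 -3 0 0 0 0.05 -0.39; 3.2 -3.2 0 0 0 0.05 -0.39; 3.2 -3.2 0 0 0 0.05 -0.39; 2 -4 0 0 0 0.05 -0.39; 0 -4 0 0 0 0.05 -0.39; 0 -4 0 0 0 0.05 -0.39; 0 0 0 0 0 0 -0.39; 0 0 0 0 0 0 -0.39"

```text
clock: 21.85
eef_pos: [311.5, 80.8, 201.9]
tcp_rot: [3.139, 0.002, 2.493]
contact_force: [0.2, 1.3, 0.1]
opening: 0.308
```

Run:
```python
from plan import *
s=r.sense(); print(s["eef_pos"],s["contact_force"])
for n in("side","top"): cv2.imwrite(f"pics/{n}17.png",r.grab_frame(n)[:,:,::-1])
crop("side",145,130,90,75,8,"pics/s17c.png","pics/side17.png")
crop("top",100,180,130,100,6,"pics/t17c.png","pics/top17.png")
```

```text
[311.47859762  80.77240581 201.93907021] [0.24594367 1.33330825 0.13942275]
```

View pics/s17c.png

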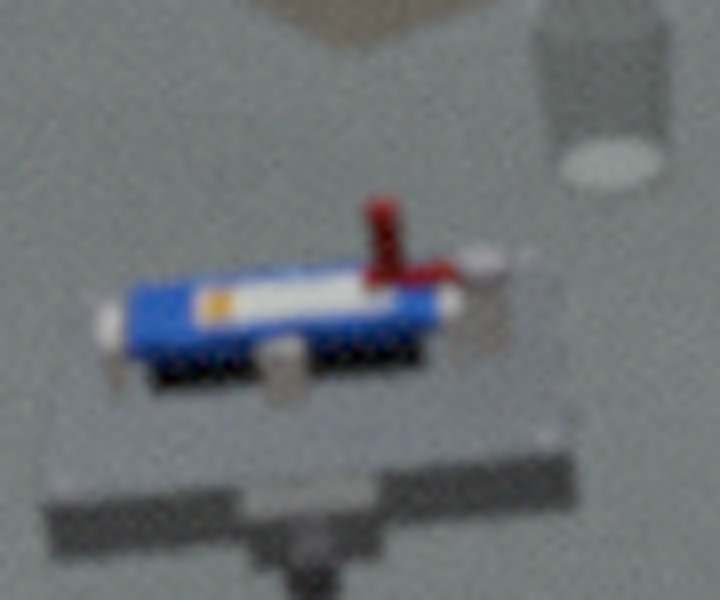

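View pics/t17c.png

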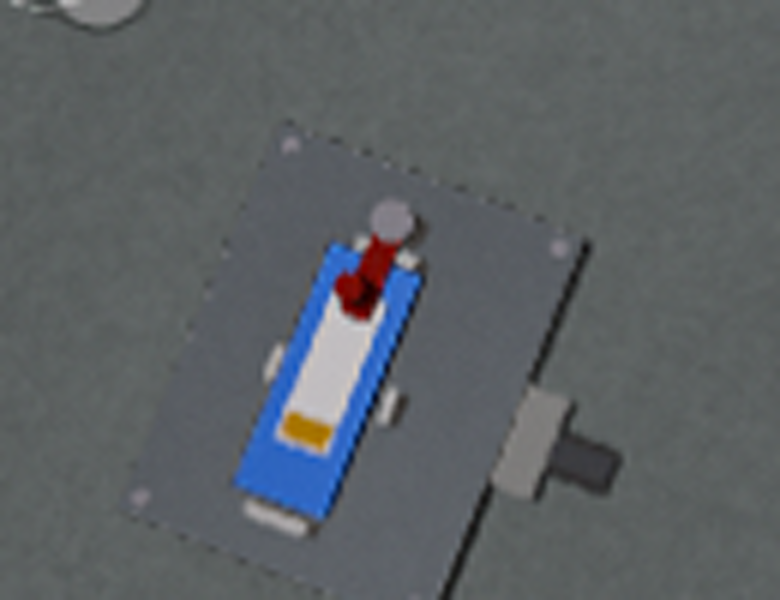

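View pics/top17.png

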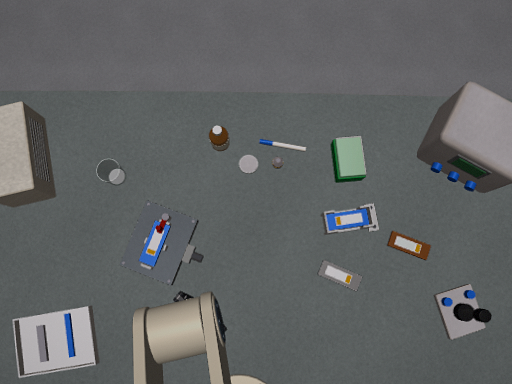

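Run:
```python
from meas import *
im=cv2.imread("pics/top17.png")
roi=(115,195,100,80);h=cv2.cvtColor(up(im,roi),cv2.COLOR_BGR2HSV)
m=cv2.inRange(h,(100,130,90),(125,255,255))
for uv in blobs("top",m,roi,0,1500): print("carrier",rect(onz("top",uv,60))[:3])
q=onz("top",[[100+(353+.5)/6-.5,180+(287+.5)/6-.5]],98.5)[0]; d=q[:2]-[550.2,216.8]; print("knob",q,"clamp",np.arctan2(d[1],d[0])-1.224)
roi=(295,190,95,60);h=cv2.cvtColor(up(im,roi),cv2.COLOR_BGR2HSV)
m=cv2.inRange(h,(100,130,90),(125,255,255))
for uv in blobs("top",m,roi,0,1500):
  for z in (50,60): print("stack",z,rect(onz("top",uv,z))[:3])
```

```text
carrier (array([476.6, 244.4]), array([ 47.9, 120.8]), -0.3341)
knob [515.76149224 226.43354412  98.5       ] clamp 1.6448327139811492
stack 50 (array([ 553.4, -294.1]), array([ 47.9, 116.7]), -1.4032)
stack 60 (array([ 552.1, -291.9]), array([ 47.5, 115.7]), -1.4032)
```

```bash
python3 -c "
from rig import r
print(r.sign_off(), r.sense()['clock'])"
```

```text
the job is handed in; nothing more can be done
the job is handed in; nothing more can be done
```

The carrier lies on the stage's bed between the stops, released, with the red arm swung over it to its stop. I handed the job in at about 22 s of the 58 s allowed.

- **Pull:** I gripped the bottom carrier by its sides and pulled it straight out. The other three dropped one place and look level inside the magazine.
- **Placing:** I lowered the carrier onto the bed until I felt light contact (about 9 N) and opened the fingers.
- **Red arm:** I pushed the knob round with the fingers loosely on both sides of it, until it met the stop at about 7 N. Then I lifted off and backed away.

Last checks in the camera images:

- **Carrier:** it measures within about 2 mm of the seat centre and turned about 0.01 rad.
- **Red arm:** its angle measures 1.64 rad, slightly past its 1.57 stop. I take that as measuring error, since the arm had already met the stop.
- **Magazine stack:** the top carrier is about where it was along the magazine. It appears 117 mm long instead of 120, probably because the gate hides part of it. I judged the stack's height and level only by eye.
- **Bystanders:** none appear to have moved in the final top view.
- **Calibration:** the side camera read about 1 px off from the top camera throughout. I relied on the top camera, which agreed with the gripper's measured position.

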